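# Run the ruby marble out into the palette dish

### The arm

A 6-joint arm with a two-finger parallel gripper is mounted at the origin on the work surface. World frame = base frame: x ahead of the robot, y to its left, z up, the work surface at z = 0. Lengths are in mm, angles in rad, forces in N, time in s.
With the tool pointing down it reaches from about 275 to 825 mm from the base axis. Payload 5.2 kg.
Tool frame: the origin (TCP) lies at the very end of the fingers, on their centre line; the grasp point (between the pads) lies 19 mm behind it; z points along the fingers, y is the direction in which the jaws open and shut (so a half turn about z gives the same grasp; the last joint's range is limited). The gripper opens to 93 mm and grips with 3 to 60 N. Pads are 15 mm wide; open, the fingers measure 128 mm over their backs; the gripper's body (75 mm by 188 mm) begins 65 mm behind the grasp point.
Start: joints at [0.912, 0.259, 1.535, -0, 1.348, -0.203], TCP at [242.079, 493.865, 189.853] pointing down, gripper open.
Joint ranges: [-3.14, 3.14], [-0.91, 2.08], [0.19, 2.58], [-1.22, 4.36], [0.22, 2.71], [-3.12, 3.12]. Speed limits (rad/s): [2.57, 2.57, 3.14, 3.14, 3.14, 3.14].

### API

Orientations are given as [roll, pitch, yaw] about the fixed x, y, z axes, in that order (R = Rz(yaw) Ry(pitch) Rx(roll)).
In Python, from bench import robot gives the robot as it stands. The module is installed in compiled form; this text tells all that it offers. Calls block until the motion is done:
- robot.move_ptp(position, orientation): joint-space move of the TCP to a pose.
- robot.move_linear(position, ori=None, speed=150, f_stop=None): straight line of the TCP; ori=None keeps the orientation; speed is the mean speed in mm/s. With f_stop (N) it stops when the force on the tool has changed by that much, and returns True; else False.
- robot.move_j(angles): joint-space move.
- robot.move_gripper(opening): opening from 0.0 (shut) to 1.0 (fully open); the grip force is fixed at half the most; returns when the fingers have stopped.
- robot.sleep(seconds).
- robot.inverse_kinematics(position, orientation): joint angles nearest the present ones, or None.
- robot.get_image(name): name is "scene" or "top" or "wrist"; returns a dict with "img" (480x640x3 uint8, blue, green, red), "fovy" (degrees; the focal length in pixels is half the picture's height over the tangent of half this angle, whatever the lens; pixels are square), "cx", "cy" (the principal point, pixels), "eye" and "orientation" of the camera in the world. Camera axes: x right, y down, z forward; pixel columns grow to the right and rows downward; lengths in mm; the calibration is good to about 2 mm. A picture is of the moment at which its call begins. There is no depth.
A pose or a line that the arm cannot do raises robot.MotionError and nothing moves.
- robot.hand_in(): hands the job in, once; it reports no verdict.
Readings, each from a call of its own:
- robot.current_t(): time.
- robot.current_qpos(): joint angles.
- robot.current_joint_vel(): joint speeds.
- robot.current_joint_efforts(): joint torques, N m.
- robot.current_tcp_pos(): TCP position.
- robot.current_eef_rot(): TCP orientation.
- robot.current_contact_force(): force on the tool from outside, world axes, zero at the start.
- robot.current_ft_torque(): the same for the moment, N m.
- robot.current_gripper_width(): opening from 0.0 (shut) to 1.0 (fully open).
Only numpy, scipy, OpenCV 4.12 (cv2) and the standard library are available. Lean on these libraries where they do the work, as an engineer would, in place of code of your own. Each camera call takes 0.05 s, during which the arm holds its last target.

### The job

Slide the white palette dish along the shelf, without lifting it, to stand under the outlet of the lane that holds the ruby marble, then press down that lane's lever paddle with the fingertips and keep it down until the ruby marble has rolled out into the dish. Let the lever come back up so the gate is shut again. Pick nothing up, do not touch the marbles, keep the other two behind their gates, and leave everything else on the shelf where it stands.

Things in the scene. Friction and masses are not known exactly. Their poses are not given: they have to be found in the camera images.
- rack: Fixed three-lane marble feed rack; origin on the shelf, z up. Base plate: rack x -100 to +106, y -60 to +90 mm, 8 mm thick. Three open channels 30 mm wide inside at x = -55, 0, +55 mm slope 7 degrees down to rack -y, ending in lips at y = -90 mm. Across each hangs a brass gate at y = -10 mm on a rocking lever (shaft at y = +45, 88 mm up). Top 100 mm up, 120 with a gate raised.
- dish: White ceramic palette dish, loose, about 0.3 kg: 120 mm across the rim, 106 mm across the foot, 24 mm high, wall 4 mm, inner floor 5 mm up. Origin under its centre, z up. Starts downhill of the lips, under none of them. It catches a lane's marble when its centre is within 25 mm of the lane's line and 115 (touching the base plate) to 150 mm from the rack's x axis, towards rack -y.
- ruby_center (a point): Centre of the ruby-red swirl marble, glass, 25 mm diameter, 20 g. It waits against the shut gate of one of the three lanes (which one varies): its rack x tells the lane.
- cobalt_center (a point): Centre of the cobalt-blue marble, 25 mm, waiting in another lane.
- green_center (a point): Centre of the green marble, 25 mm, waiting in the remaining lane.
- outlet_near (a point): Middle of the lip of the lane nearest the robot: on the lane's floor at its open downhill end, 36 mm above the shelf (underside 32 mm: the dish slides in beneath). Marbles land 20 to 40 mm beyond it.
- paddle_near (a point): Middle of the top face of the lever paddle of the lane nearest the robot: 28 mm (rack x) by 36 mm (rack y), level and 93 mm above the shelf at rest, beyond the lane's uphill end; free space beneath. It lies 83 mm uphill of the shaft and sinks about 38 mm when fully pressed.
- lever_near (a joint): Rocking lever of the lane nearest the robot, rad: 0 = at rest, gate shut; 0.48 = paddle fully down on its stop. The gate clears a marble from about 0.36. A spring returns it: about 1.2 N on the paddle to start and 4 N at full travel.
- outlet_mid (a point): Middle of the lip of the middle lane: on the lane's floor at its open downhill end, 36 mm above the shelf (underside 32 mm: the dish slides in beneath). Marbles land 20 to 40 mm beyond it.
- paddle_mid (a point): Middle of the top face of the lever paddle of the middle lane: 28 mm (rack x) by 36 mm (rack y), level and 93 mm above the shelf at rest, beyond the lane's uphill end; free space beneath. It lies 83 mm uphill of the shaft and sinks about 38 mm when fully pressed.
- lever_mid (a joint): Rocking lever of the middle lane, rad: 0 = at rest, gate shut; 0.48 = paddle fully down on its stop. The gate clears a marble from about 0.36. A spring returns it: about 1.2 N on the paddle to start and 4 N at full travel.
- outlet_far (a point): Middle of the lip of the lane farthest from the robot: on the lane's floor at its open downhill end, 36 mm above the shelf (underside 32 mm: the dish slides in beneath). Marbles land 20 to 40 mm beyond it.
- paddle_far (a point): Middle of the top face of the lever paddle of the lane farthest from the robot: 28 mm (rack x) by 36 mm (rack y), level and 93 mm above the shelf at rest, beyond the lane's uphill end; free space beneath. It lies 83 mm uphill of the shaft and sinks about 38 mm when fully pressed.
- lever_far (a joint): Rocking lever of the lane farthest from the robot, rad: 0 = at rest, gate shut; 0.48 = paddle fully down on its stop. The gate clears a marble from about 0.36. A spring returns it: about 1.2 N on the paddle to start and 4 N at full travel.
- display: Bystander: glass display cylinder (92 mm) with a bayonet-mount nickel base (116 mm across), 156 mm high, an amber marble inside; origin under its centre.
- ring_gauge: Bystander: steel ring gauge, 56 mm outside, 26 mm bore, 14 mm high; origin under its centre.
- pedestal: Bystander: walnut pedestal block 60 x 60 x 50 mm high; origin under its centre.
- caliper: Bystander: steel caliper lying flat, 200 mm long along its x, 12 mm high; origin near its middle, on the shelf.
- loupe: Bystander: black standing loupe, 42 mm across and high; origin under its centre.
- brush: Bystander: soft brush lying flat along its x; origin under it.

How it is judged (in metres and radians):
On the way, in this order (a step that is already met when the one before it is completed fails the run):
1. the lever of the ruby marble's lane is pressed so that its gate lifts (((x of ruby_center in the frame of rack below -0.0275 m and value of joint lever_near above 0.3 rad and contact force between the fingers and rack above 0.3 N) or (x of ruby_center in the frame of rack between -0.0275 and 0.0275 m and value of joint lever_mid above 0.3 rad and contact force between the fingers and rack above 0.3 N) or (x of ruby_center in the frame of rack above 0.0275 m and value of joint lever_far above 0.3 rad and contact force between the fingers and rack above 0.3 N))), for 0.1 s.
2. the ruby marble has rolled into the dish (horizontal distance between ruby_center and dish below 0.05 m and height (world z) of ruby_center below 0.035 m), for 0.2 s.
At the end, for the whole second after the job is handed in: The ruby marble lies in the dish (within 50 mm of its axis, below 35 mm, slower than 0.1 m/s); the dish stands flat on the shelf; all levers are back up (under 0.06 rad); the other two marbles are behind their gates; bystanders within 12 mm of their places (all of step 2 and linear speed of ruby below 0.1 m/s and value of joint each of lever_near, lever_mid, lever_far below 0.06 rad and height (world z) of dish below 0.006 m and angle between dish's own z axis and vertical below 0.08 rad and y of each of cobalt_center, green_center in the frame of rack above -0.015 m and height (world z) of each of cobalt_center, green_center above 0.05 m); the robot touches nothing.
It fails at once if the dish is lifted or tipped (height (world z) of dish above 0.012 m or angle between dish's own z axis and vertical above 0.25 rad).
It fails at once if the ruby marble runs onto the bare shelf (height (world z) of ruby_center below 0.032 m and horizontal distance between ruby_center and dish above 0.066 m).
It fails at once if a marble is touched by the robot or lifted (contact force between any of the arm, the fingers and ruby above 0.3 N or contact force between any of the arm, the fingers and cobalt above 0.3 N or contact force between any of the arm, the fingers and green above 0.3 N or height (world z) of any of ruby_center, cobalt_center, green_center above 0.09 m).
It fails at once if another marble gets past its gate (y of any of cobalt_center, green_center in the frame of rack below -0.02 m).
It fails at once if a bystander is shifted or knocked over (distance of any of display, ring_gauge, pedestal, caliper, loupe, brush from where it was at the start of the episode above 0.012 m or angle between display's own z axis and vertical above 0.2 rad).
It also fails if it takes over 64 s, if anything falls off the work surface, if the arm or the gripper's body presses on something with over 40 N, if the wrist force passes 120 N, or if a joint passes its speed limit or range.

## Working session

There is one attempt and no reset: what is moved stays moved. The work goes in short steps, each a Python script; the robot and the scene stay as the last script left them, time stands still between calls to the robot, and variables do not carry over. Pictures are saved under pics/ and viewed, and the job is handed in when it is done.

```bash
mkdir -p pics; cat > h.py <<'E'
import numpy as np, cv2
from bench import robot
from scipy.spatial.transform import Rotation as R
def cam(n):
    d=robot.get_image(n); return d
def rot(d):
    o=np.array(d['orientation'],float)
    return o if o.shape==(3,3) else R.from_euler('xyz',o).as_matrix()
def px2w(d,u,v,z):
    f=240/np.tan(np.radians(d['fovy'])/2)
    r=rot(d)@np.array([(u-d['cx'])/f,(v-d['cy'])/f,1]); e=np.array(d['eye'])
    return e+r*(z-e[2])/r[2]
def w2px(d,p):
    f=240/np.tan(np.radians(d['fovy'])/2)
    q=rot(d).T@(np.array(p)-np.array(d['eye'])); return q[:2]/q[2]*f+[d['cx'],d['cy']]
E
python3 - <<'E'
from h import *
import pickle
for n in ["scene","top","wrist"]:
    d=cam(n); cv2.imwrite(f'pics/{n}0.png',d['img']); pickle.dump(d,open(f'{n}0.pkl','wb'))
    print(n,{k:v for k,v in d.items() if k!='img'})
print(robot.current_t(),robot.current_tcp_pos(),robot.current_eef_rot())
E
```

```text
scene {'fovy': 51.039823625813554, 'cx': 321.350470495688, 'cy': 239.2844491380754, 'eye': array([ 944.62005214, -713.63565492,  859.67663408]), 'orientation': array([-2.33580515, -0.01142663,  0.49656898])}
top {'fovy': 44.860011743160214, 'cx': 322.92321240969187, 'cy': 248.6264314943547, 'eye': array([ 365.71440248,   -2.40812235, 1365.49237293]), 'orientation': array([-2.99856934,  0.00812948, -1.54272512])}
wrist {'fovy': 59.05949445455662, 'cx': 312.88937437644387, 'cy': 236.07150256710437, 'eye': array([171.41141232, 527.35260206, 384.54828757]), 'orientation': array([2.85783894e+00, 2.56442613e-03, 1.11615699e+00])}
0.15 [241.79951522 493.50824461 189.20904821] [-3.14022487e+00 -2.88227797e-04  2.68580913e+00]
```

View pics/scene0.png

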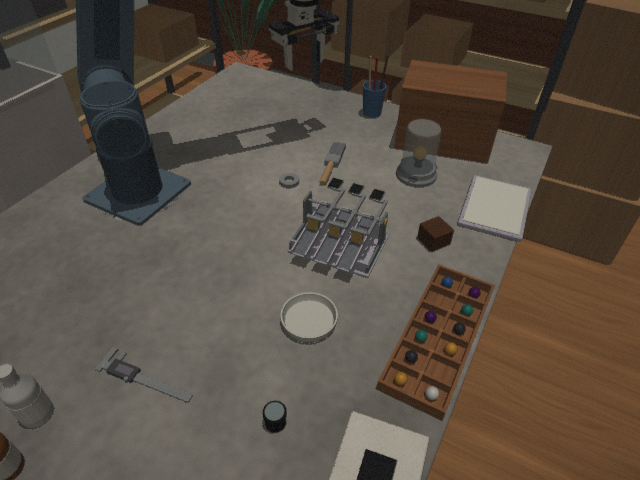

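View pics/top0.png

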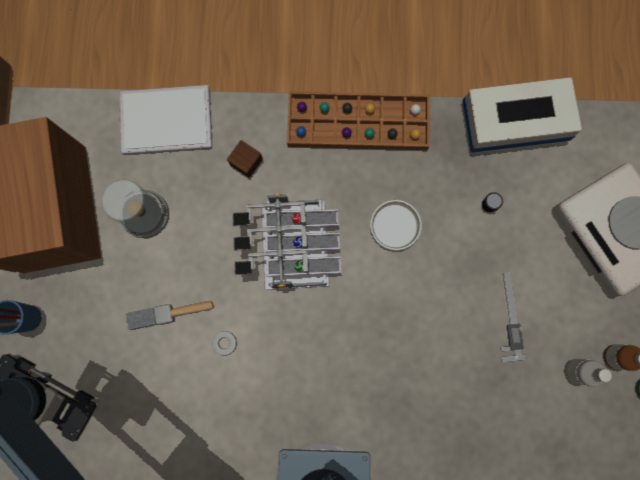

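View pics/wrist0.png

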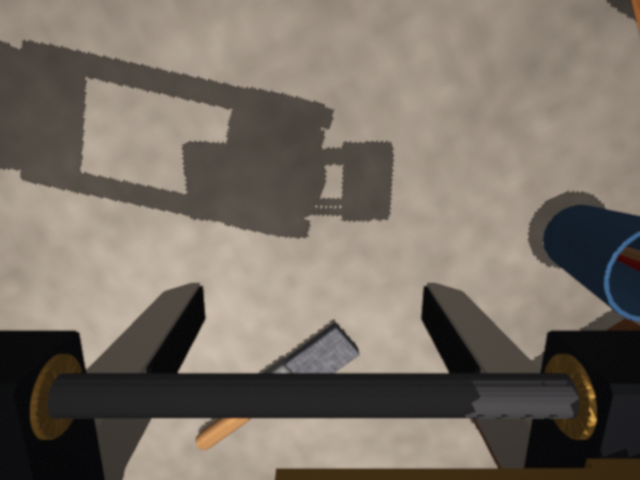

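The top view shows the ruby at about (296,218), in the top lane, which is the one farthest from the robot. The dish is at about (396,226), and the paddles are on the left at x≈242. I'll enlarge the picture to read these more closely.

```bash
python3 - <<'E'
import cv2
i=cv2.imread('pics/top0.png')[180:305,220:430]
i=cv2.resize(i,None,fx=3.8,fy=3.8,interpolation=cv2.INTER_CUBIC); i=cv2.convertScaleAbs(i,alpha=1.3)
cv2.imwrite('pics/topc.png',i)
i=cv2.imread('pics/scene0.png')[165:350,270:450]
i=cv2.resize(i,None,fx=3.2,fy=3.2,interpolation=cv2.INTER_CUBIC); i=cv2.convertScaleAbs(i,alpha=1.5)
cv2.imwrite('pics/scenec.png',i)
E
```

```text
(no output)
```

View pics/topc.png

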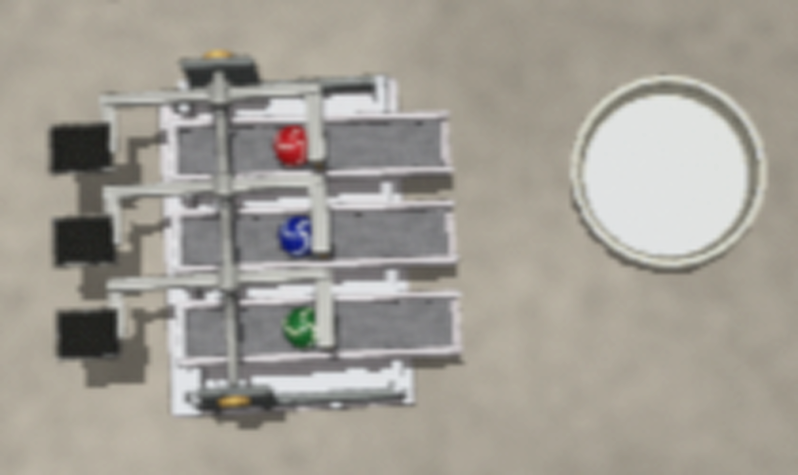

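View pics/scenec.png

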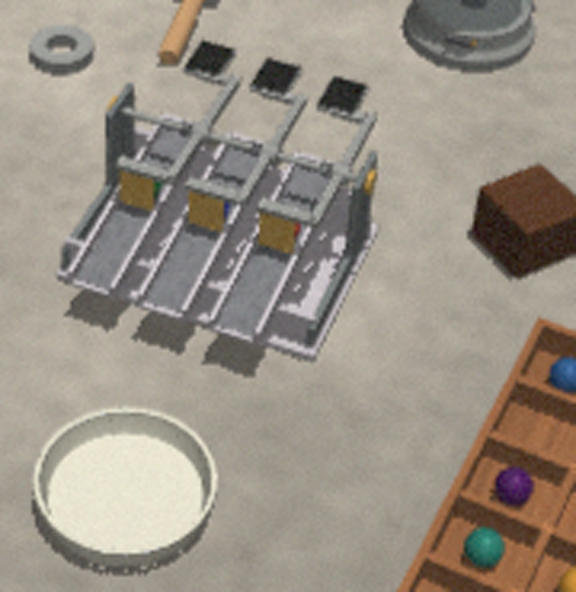

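```bash
cat > fit.py <<'E'
from h import *
import pickle
from scipy.optimize import least_squares
T=pickle.load(open('top0.pkl','rb')); S=pickle.load(open('scene0.pkl','rb'))
t=lambda x,y:(220+(x+.5)/3.8-.5,180+(y+.5)/3.8-.5)
s=lambda x,y:(270+(x+.5)/3.2-.5,165+(y+.5)/3.2-.5)
obs=[(T,t(80,148),(55,128,93)),(T,t(83,240),(0,128,93)),(T,t(88,333),(-55,128,93)),
(T,t(447,145),(55,-90,38)),(T,t(456,235),(0,-90,38)),(T,t(460,328),(-55,-90,38)),
(S,s(343,95),(55,128,93)),(S,s(276,76),(0,128,93)),(S,s(209,58),(-55,128,93)),
(S,s(97,281),(-55,-90,36)),(S,s(170,304),(0,-90,36)),(S,s(238,328),(55,-90,36))]
def P(p,q):
    c,s_=np.cos(p[2]),np.sin(p[2]); return np.array([p[0]+c*q[0]-s_*q[1],p[1]+s_*q[0]+c*q[1],q[2]])
f=lambda p:np.concatenate([w2px(d,P(p,q))-m for d,m,q in obs])
for u,v,z in [(80,148,93),(88,333,93),(447,145,38),(460,328,38),(668,173,24)]: print(px2w(T,*t(u,v),z).round(1))
r=least_squares(f,[500,60,1.55]); print(r.x,np.abs(r.fun).max()); print(r.fun.reshape(-1,2).round(1))
D=px2w(T,*t(668,173),24); D2=px2w(S,*s(125,480),24); print('dish',D,D2)
c,s_=np.cos(r.x[2]),np.sin(r.x[2])
for d in (D,D2): print('dish in rack',np.array([[c,s_],[-s_,c]])@(d[:2]-r.x[:2]))
print('ruby',px2w(T,*t(291,146),60))
for nm,d,q in [('display',T,(150,214)),('pedestal',T,(244,159)),('ring',T,(224,343)),('loupe',T,(493,201)),('brush',T,(170,314))]: print(nm,px2w(d,*q,20).round())
print('paddle far',P(r.x,(55,128,93)),'target dish',P(r.x,(55,-130,0)))
E
python3 fit.py
```

```text
[611.4 198.3  93. ]
[502.4 188.4  93. ]
[629.8 -17.5  38. ]
[517.4 -28.2  38. ]
[ 618.6 -154.3   24. ]
[5.68770458e+02 6.84901171e+01 8.72459317e-02] 2.79032177928633
[[-1.1 -0.5]
 [-0.9 -0.4]
 [-1.2 -0.2]
 [-0.5 -0.7]
 [-1.4 -1.1]
 [-0.9 -1.9]
 [-0.2 -1.1]
 [-0.4 -0.9]
 [-0.1 -0.8]
 [-2.   2.3]
 [-2.8  2.3]
 [-1.4  2.1]]
dish [ 618.60716935 -154.28616312   24.        ] [ 622.9961932  -155.06449675   24.        ]
dish in rack [  30.23548104 -226.27148405]
dish in rack [  34.53999086 -227.42929615]
ruby [622.31374597  76.52613367  60.        ]
display [631. 425.  20.]
pedestal [771. 209.  20.]
ring [335. 234.  20.]
loupe [ 683. -384.   20.]
brush [397. 362.  20.]
paddle far [612.40794768 200.79570837  93.        ] target dish [634.88885247 -56.22298534   0.        ]
```

```bash
python3 - <<'E'
from h import *
D=np.array([620.5,-154.6]); G=np.array([635,-56.]); d=(G-D)/np.linalg.norm(G-D); yaw=np.arctan2(d[1],d[0])
o=[np.pi,0,yaw]; s=D-85*d
robot.move_ptp([500,200,260],[np.pi,0,2.0])
robot.move_ptp([*s,200],o); robot.move_linear([*s,60],speed=150)
c=cam('wrist'); cv2.imwrite('pics/w1.png',c['img'])
print(robot.move_linear([*s,9],speed=60,f_stop=8), robot.current_tcp_pos(),robot.current_contact_force())
e=G-75*d
print(robot.move_linear([*e,9],speed=60,f_stop=20),robot.current_tcp_pos(),robot.current_contact_force(),robot.current_t())
for n in('scene','top','wrist'): cv2.imwrite(f'pics/{n}1.png',cam(n)['img'])
E
```

```text
False [ 608.47539538 -238.87903061    9.39643618] [ 0.54284971  0.1036393  -0.13734454]
False [ 624.05936258 -130.5633999     8.99272122] [ 0.8898811   1.23687563 -0.39700435] 7.4
```

View pics/w1.png

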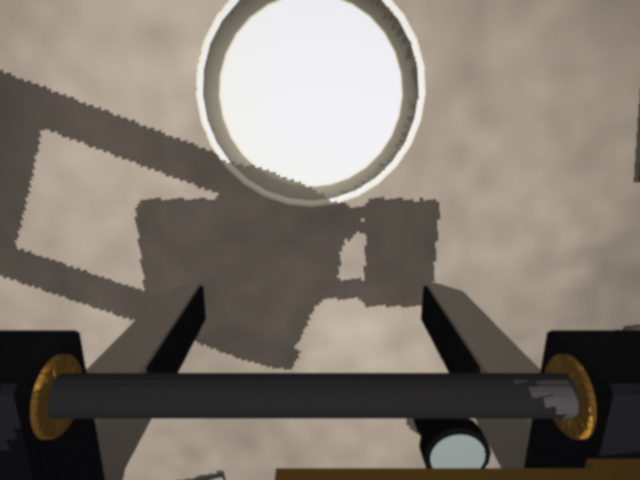

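View pics/scene1.png

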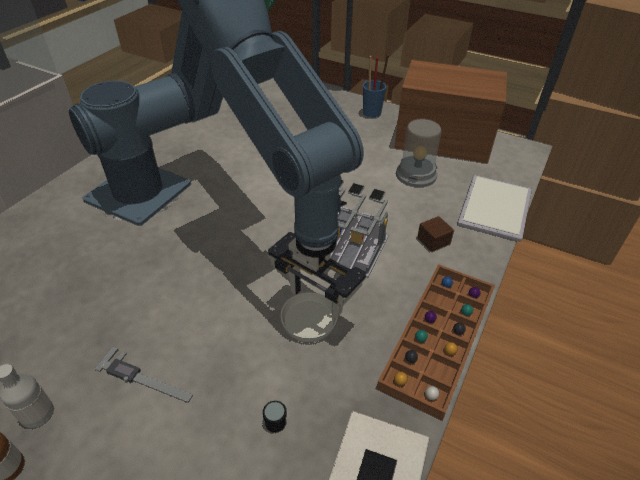

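View pics/top1.png

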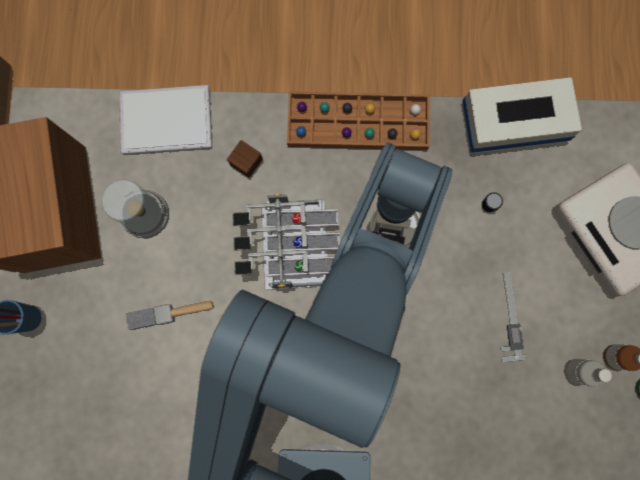

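```bash
python3 - <<'E'
import cv2
i=cv2.imread('pics/scene1.png')[215:365,245:400]
i=cv2.resize(i,None,fx=4,fy=4,interpolation=cv2.INTER_CUBIC); i=cv2.convertScaleAbs(i,alpha=1.5)
cv2.imwrite('pics/scene1c.png',i)
from h import *
import pickle
S=pickle.load(open('scene0.pkl','rb'))
for p in [(624,-130.5,9),(620.5,-154.6,24),(635-1.4,-56-74+40,24)]: print(w2px(S,p))
E
```

```text
[314.85967291 311.10184704]
[307.7827643  314.03387321]
[327.90633424 295.37379599]
```

View pics/scene1c.png

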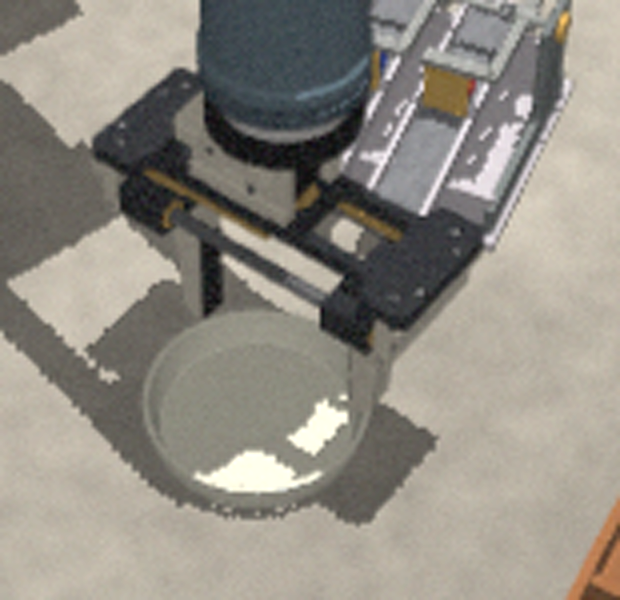

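View pics/wrist1.png

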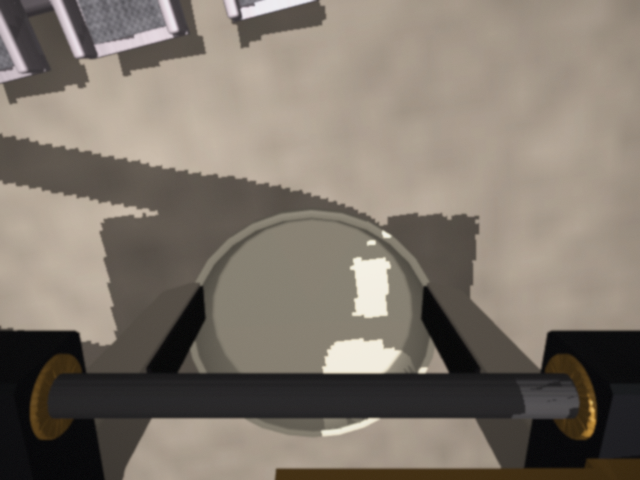

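```bash
python3 - <<'E'
from h import *
d=cam('wrist'); cv2.imwrite('pics/wrist2.png',d['img'])
print(robot.current_gripper_width(),robot.current_tcp_pos(),d['eye'],w2px(d,robot.current_tcp_pos()))
for p in [(312,212),(322,436),(198,322),(430,315)]: print(px2w(d,*p,24).round(1))
s=cam('scene')
for p in [(309.5,293),(309.5,341),(281,317),(338,317)]: print('S',px2w(s,*p,24).round(1))
p=robot.current_tcp_pos();a=robot.current_eef_rot()[2]
for k in(46.5,64,-46.5,-64): print(k,w2px(s,p+k*np.array([np.sin(a),-np.cos(a),0])))
E
```

```text
1.0010577308485746 [ 624.0741953  -130.41890422    9.00168997] [634.78143311 -54.02428343 204.40015775] [313.69374253 274.90623113]
[628.4 -95.4  24. ]
[ 616.3 -213.    24. ]
[ 567.5 -140.2   24. ]
[ 676.  -152.4   24. ]
S [ 595.7 -103.4   24. ]
S [ 656.5 -211.1   24. ]
S [ 575.9 -188.    24. ]
S [ 679. -131.   24.]
46.5 [332.62971723 321.81490286]
64 [339.46883967 325.96640304]
-46.5 [297.85598565 300.70647058]
-64 [291.59351291 296.90500966]
```

```bash
python3 - <<'E'
from h import *
p=robot.current_tcp_pos()
print(robot.current_contact_force(),p)
print(robot.move_linear([p[0],p[1],14],speed=20,f_stop=1.5),robot.current_contact_force(),robot.current_tcp_pos())
for n in('scene','wrist'):
    d=cam(n); i=d['img']; 
    if n=='scene': i=cv2.convertScaleAbs(cv2.resize(i[250:360,250:380],None,fx=5,fy=5,interpolation=cv2.INTER_CUBIC),alpha=1.8)
    else: i=cv2.convertScaleAbs(cv2.resize(i[180:450,130:500],None,fx=2,fy=2,interpolation=cv2.INTER_CUBIC),alpha=2.2)
    cv2.imwrite(f'pics/{n}3.png',i)
E
```

```text
[-0.47767372 -0.31764739 -1.15991188] [ 624.06952495 -130.35788204    9.00960708]
False [ 0.41541605  0.39200376 -0.35995917] [ 624.27124602 -130.39523685   14.30708538]
```

View pics/scene3.png

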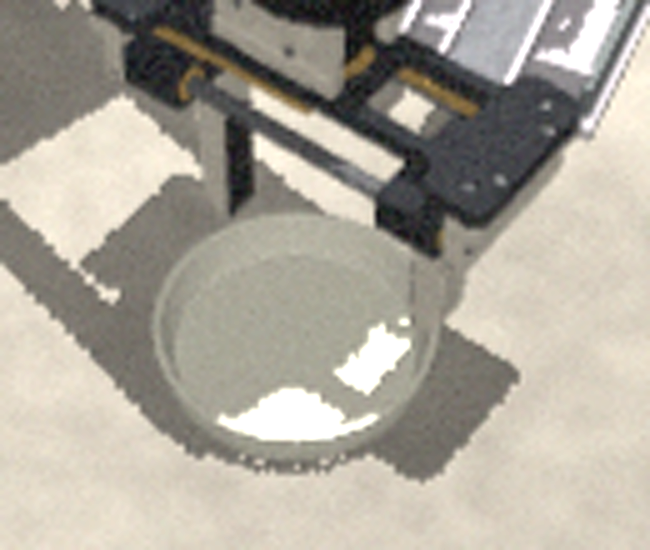

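View pics/wrist3.png

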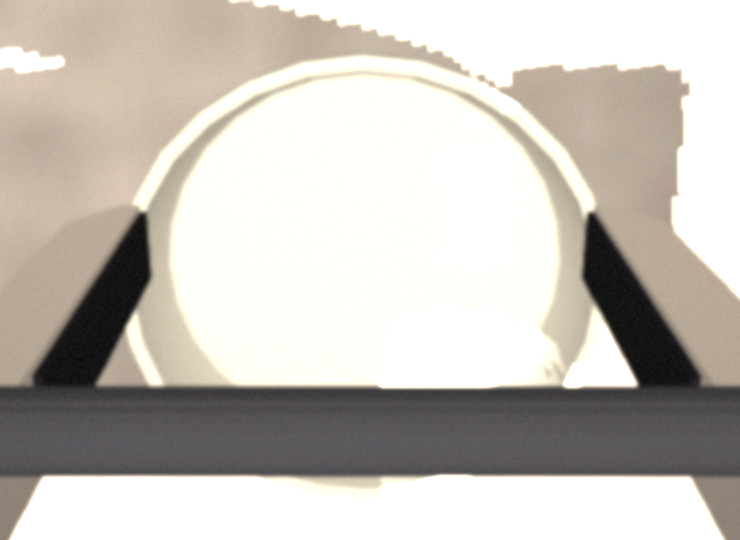

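```bash
python3 - <<'E'
from h import *
from scipy.optimize import least_squares
d=cam('wrist'); p=robot.current_tcp_pos(); A=R.from_euler('xyz',robot.current_eef_rot()).as_matrix()
obs=[((202.5,285),1,-1),((205,317),-1,-1),((426,285),1,1),((421.5,317),-1,1)]
print(A.round(2))
def f(v):
    b,z,x0,y0,a=v; r=[]
    for m,sx,sy in obs:
        # image right = ?
        q=p+A[:,0]*(x0+sx*a)+A[:,1]*(y0+sy*b)+np.array([0,0,z]); r+=list(w2px(d,q)-m)
    return r
for b0 in (46,-46):
    r=least_squares(f,[b0,0,0,0,7]);print(r.x,r.cost)
E
```

```text
[[ 0.15  0.99 -0.  ]
 [ 0.99 -0.15  0.  ]
 [ 0.   -0.   -1.  ]]
[  6.43232034 172.76413625  66.52757925  -0.42641094   1.02313158] 0.9142474110728992
[  9.71088474 161.18815079  61.11910786  -0.38976329   1.54462351] 0.9142474110704796
```

```bash
python3 - <<'E'
from h import *
from scipy.optimize import least_squares
d=cam('wrist'); p=robot.current_tcp_pos(); A=R.from_euler('xyz',robot.current_eef_rot()).as_matrix()
obs=[((202.5,285),1,-1),((205,317),-1,-1),((426,285),1,1),((421.5,317),-1,1)]
def f(v,b):
    z,x0,y0,a=v; r=[]
    for m,sx,sy in obs:
        q=p+A[:,0]*(x0+sx*a)+A[:,1]*(y0+sy*b)+np.array([0,0,z]); r+=list(w2px(d,q)-m)
    return r
for b in (46.5,50):
    r=least_squares(f,[0,0,0,7],args=(b,));print(r.x,r.cost)
E
```

```text
[ 3.12526923e+01  4.70370916e-01 -1.75788668e-02  7.39624060e+00] 0.9158804962188913
[18.89467749 -5.30301924  0.01999109  7.95294692] 0.915880496219109
```

```bash
python3 - <<'E'
from h import *
s=cam('scene'); p=robot.current_tcp_pos();a=robot.current_eef_rot()[2]
A=R.from_euler('xyz',robot.current_eef_rot()).as_matrix()
for z in (0,15,30):
  for sy in(-1,1):
    print(z,sy,[((w2px(s,p+A[:,0]*x+A[:,1]*sy*k+[0,0,z])-[250,250])*5).round(0) for k in(46.5,64) for x in(-7.5,7.5)])
E
```

```text
0 -1 [array([228., 257.]), array([250., 235.]), array([196., 238.]), array([218., 217.])]
0 1 [array([403., 363.]), array([424., 340.]), array([437., 384.]), array([458., 361.])]
15 -1 [array([227., 235.]), array([249., 213.]), array([195., 215.]), array([217., 194.])]
15 1 [array([404., 341.]), array([425., 318.]), array([438., 362.]), array([460., 339.])]
30 -1 [array([226., 212.]), array([248., 190.]), array([194., 193.]), array([216., 171.])]
30 1 [array([404., 319.]), array([426., 295.]), array([440., 340.]), array([461., 316.])]
```

The dish has not moved; it is still at about (622,-154). Both the wrist and scene views put the visible fingertips about 28–31 mm above the reported TCP, so they passed over the rim. I'll go back behind the dish and touch the shelf gently to measure the real fingertip height.

```bash
python3 - <<'E'
from h import *
D=np.array([620.5,-154.6]); G=np.array([635,-56.]); d=(G-D)/np.linalg.norm(G-D)
s=D-85*d
robot.move_linear([*robot.current_tcp_pos()[:2],30],speed=80)
robot.move_linear([*s,30],speed=120)
robot.move_linear([*s,6],speed=80)
print(robot.current_contact_force())
print(robot.move_linear([*s,-32],speed=20,f_stop=4),robot.current_tcp_pos(),robot.current_contact_force(),robot.current_t())
E
```

```text
[ 0.1348302  -0.07816378  0.02590921]
True [ 608.10865199 -238.68164015  -28.45355827] [-1.25891213e+00  1.59094023e-03  4.84376737e+00] 11.7
```

The shelf touch confirms it: the fingertips are 28.4 mm above the reported TCP. I'll correct for that and push again.

```bash
python3 - <<'E'
from h import *
D=np.array([620.5,-154.6]); G=np.array([635,-56.]); d=(G-D)/np.linalg.norm(G-D)
s=D-85*d
robot.move_linear([*s,-20],speed=30)
e=G-62*d
print(robot.move_linear([*e,-20],speed=60,f_stop=15),robot.current_tcp_pos(),robot.current_contact_force(),robot.current_t())
d=cam('wrist'); cv2.imwrite('pics/wrist4.png',d['img']);
i=cv2.convertScaleAbs(cv2.resize(cam('scene')['img'][180:360,230:420],None,fx=3.3,fy=3.3,interpolation=cv2.INTER_CUBIC),alpha=1.5)
cv2.imwrite('pics/scene4.png',i)
E
```

```text
False [ 625.97868929 -117.46626789  -19.9811551 ] [-0.40359595 -1.75239361 -0.27593436] 14.3583
```

View pics/wrist4.png

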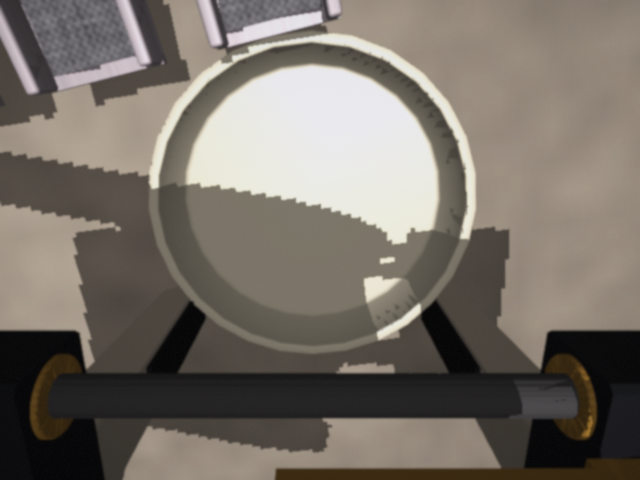

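View pics/scene4.png

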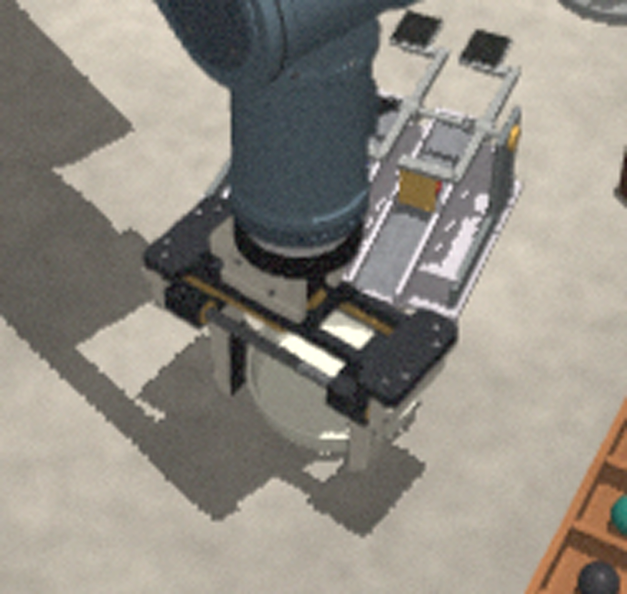

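```bash
python3 - <<'E'
from h import *
d=cam('wrist')
for p in [(312,33),(312,352),(150,190),(474,190)]: print(px2w(d,*p,24).round(1))
for p in [(221,47),(329,21)]: print('lip',px2w(d,*p,36).round(1))
print(robot.current_contact_force())
E
```

```text
[640.1 -16.5  24. ]
[ 623.  -133.2   24. ]
[574.7 -59.3  24. ]
[690.4 -76.2  24. ]
lip [612.  -18.3  36. ]
lip [645.4 -16.   36. ]
[-0.11432715 -1.13151323  0.56271497]
```

```bash
python3 - <<'E'
from h import *
p=robot.current_tcp_pos()
print(robot.move_linear([p[0],p[1]+18,-20],speed=50,f_stop=15),robot.current_contact_force())
d=cam('wrist'); cv2.imwrite('pics/wrist5.png',d['img'])
p=robot.current_tcp_pos()
# back off
robot.move_linear([p[0]-8,p[1]-60,-20],speed=100)
robot.move_linear([p[0]-8,p[1]-60,180],speed=200)
print(robot.current_tcp_pos(),robot.current_t())
import pickle
for n in('wrist','scene'):
  d=cam(n);pickle.dump(d,open(n+'6.pkl','wb'));cv2.imwrite(f'pics/{n}6.png',d['img'])
E
```

```text
False [-0.09836348 -0.83817465 -0.29463574]
[ 617.09841762 -158.3154731   178.59219447] 16.9667
```

View pics/wrist6.png

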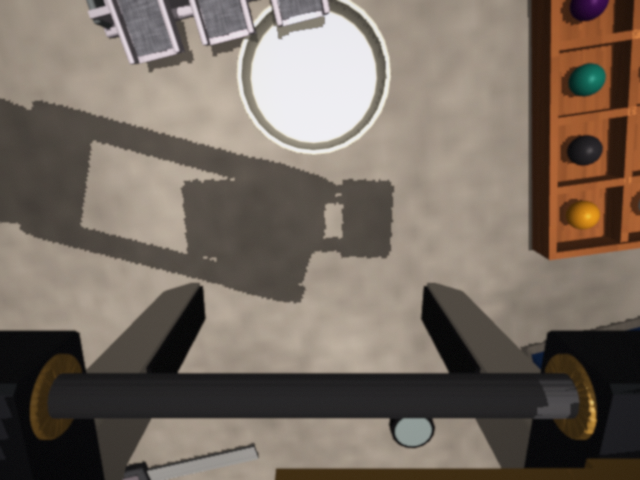

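View pics/scene6.png

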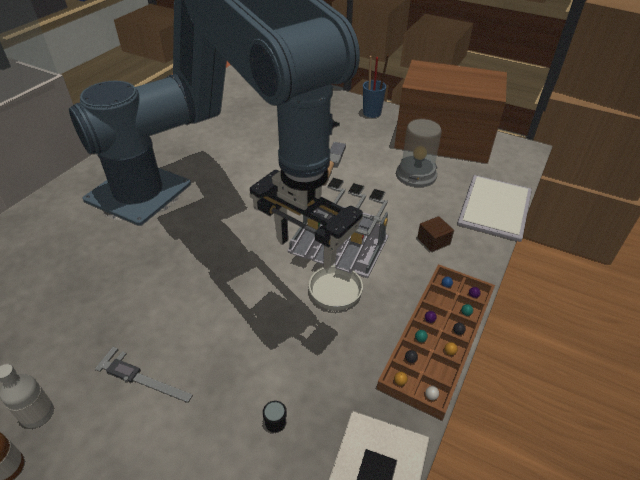

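```bash
python3 - <<'E'
from h import *
import pickle
d=pickle.load(open('wrist6.pkl','rb'))
D=np.mean([px2w(d,238,76,24),px2w(d,390,76,24)],0); B=px2w(d,314,154,24); L=px2w(d,301,20,36)
print(D,B,L)
robot.move_gripper(0.0)
P=np.array([612.,200.5]); o=[np.pi,0,np.radians(95)]
robot.move_ptp([*P,170],o)
robot.move_linear([*P,95],speed=120)
d=cam('wrist');pickle.dump(d,open('wrist7.pkl','wb'));cv2.imwrite('pics/wrist7.png',d['img'])
i=cam('scene')['img'];cv2.imwrite('pics/scene7.png',cv2.convertScaleAbs(cv2.resize(i[120:320,250:450],None,fx=3,fy=3,interpolation=cv2.INTER_CUBIC),alpha=1.5))
print(robot.current_tcp_pos(),robot.current_t(),robot.current_contact_force())
E
```

```text
[631.9507161  -55.08358431  24.        ] [ 623.44115817 -114.10466207   24.        ] [628.01549151 -17.01920976  36.        ]
[612.92137584 200.50076213  96.23956518] 20.7417 [-0.49354579  0.05221175  0.57172241]
```

View pics/wrist7.png

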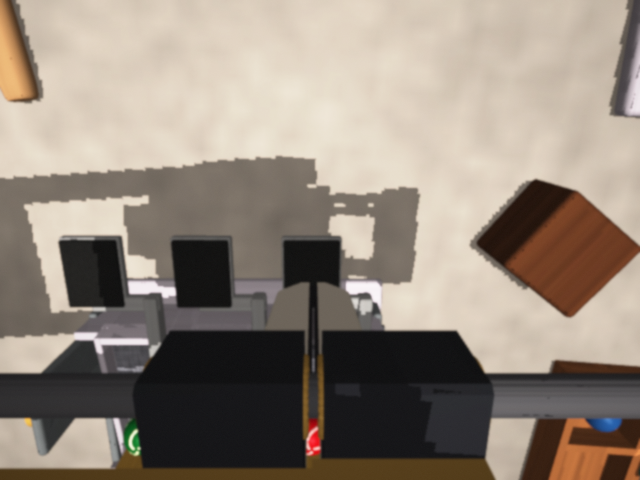

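View pics/scene7.png

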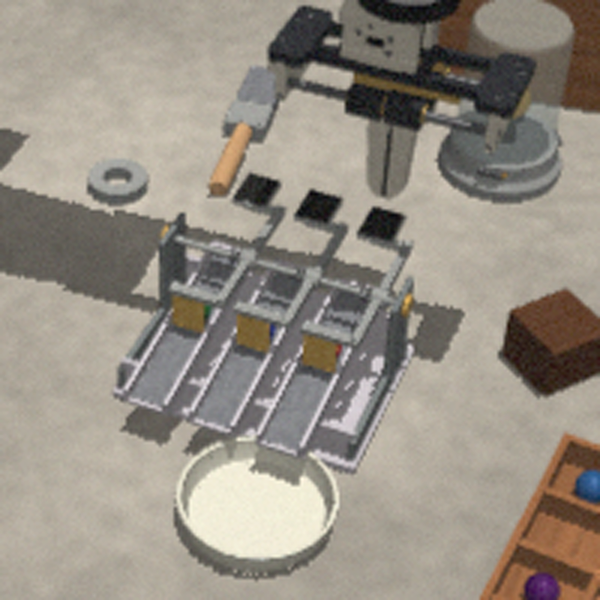

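```bash
python3 - <<'E'
from h import *
import pickle
d=pickle.load(open('wrist7.pkl','rb'))
print('far edge',px2w(d,312,238,93),'mid',px2w(d,202,272,93),'near',px2w(d,95,272,93))
print(robot.current_tcp_pos())
E
```

```text
far edge [610.06036265 218.46961628  93.        ] mid [556.89111838 196.02314307  93.        ] near [503.70304073 191.36005292  93.        ]
[612.92137584 200.50076213  96.23956518]
```

Everything agrees: the dish is at rack y≈-128 with under 1 mm lateral offset, and the paddle centre is (611.7,200.8). Pressing now.

```bash
python3 - <<'E'
from h import *
P=[611.8,200.8]
robot.move_linear([*P,72],speed=60)
print(robot.current_contact_force())
hit=robot.move_linear([*P,24],speed=35,f_stop=9)
print(hit,robot.current_tcp_pos(),robot.current_contact_force(),robot.current_t())
robot.sleep(0.8)
def pic(k):
    i=cam('scene')['img'];cv2.imwrite(f'pics/scene{k}.png',cv2.convertScaleAbs(cv2.resize(i[120:320,250:450],None,fx=3,fy=3,interpolation=cv2.INTER_CUBIC),alpha=1.5))
pic(8); robot.sleep(1.0); pic(9); print(robot.current_contact_force(),robot.current_t())
E
```

```text
[ 0.19099805 -0.3177305  -0.05083664]
True [612.05625056 200.73908063  25.45990789] [-1.45826605 -0.21265438  6.27825421] 22.5583
[-1.06634216  0.09142434  6.22296932] 24.4583
```

View pics/scene9.png

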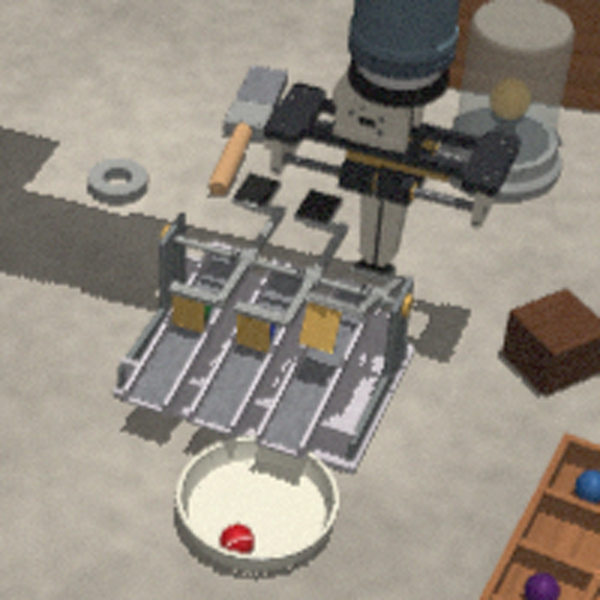

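The far gate is raised and the ruby is in the dish, at about (238,540) in the crop. Next I'll release the lever slowly.

```bash
python3 - <<'E'
from h import *
P=robot.current_tcp_pos()[:2]
robot.move_linear([*P,75],speed=50)
robot.move_linear([*P,170],speed=120)
robot.move_ptp([520,330,240],[np.pi,0,np.radians(120)])
robot.sleep(1.5)
print(robot.current_tcp_pos(),robot.current_contact_force(),robot.current_t())
i=cam('scene')['img'];cv2.imwrite('pics/sceneA.png',i);cv2.imwrite('pics/sceneAc.png',cv2.convertScaleAbs(cv2.resize(i[120:320,250:450],None,fx=3,fy=3,interpolation=cv2.INTER_CUBIC),alpha=1.5))
cv2.imwrite('pics/topA.png',cam('top')['img'])
E
```

```text
[519.998905   329.96954841 240.01411593] [-0.36395161 -0.34299186  0.54832337] 28.775
```

View pics/sceneAc.png

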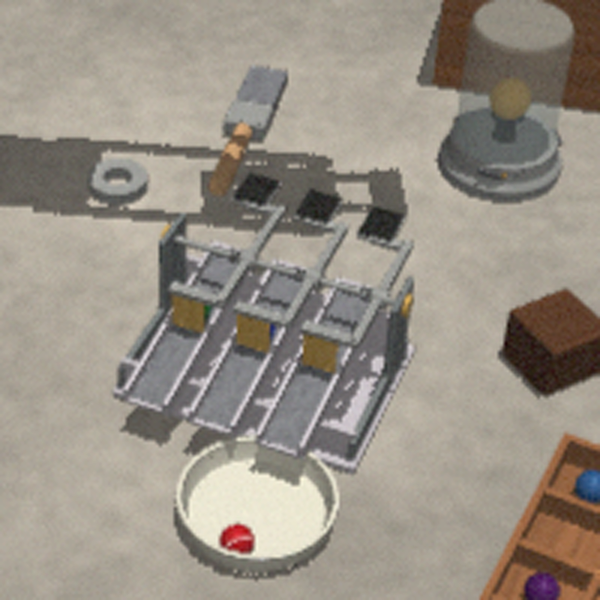

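View pics/topA.png

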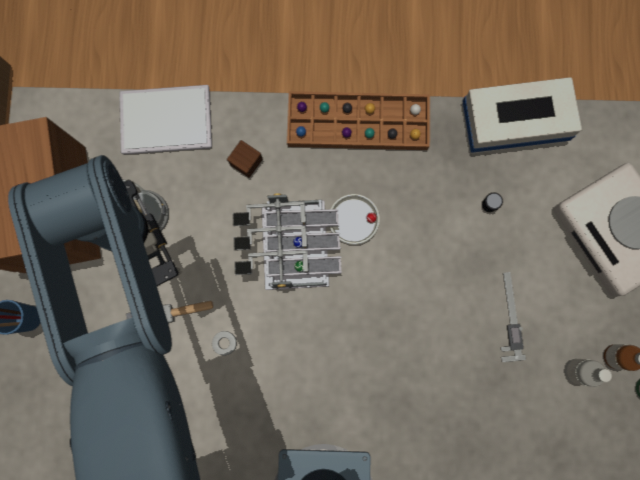

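All levers are up. The ruby is at rest in the dish at top pixel (371,217), about 40 mm from the axis. The cobalt and green marbles are behind their gates, and the bystanders in view look unmoved.

```bash
python3 -c "
from bench import robot
robot.hand_in(); print(robot.current_t())"
```

```text
the job is handed in; nothing more can be done
the job is handed in; nothing more can be done
```

I slid the dish under the far lane, which held the ruby, and pressed that lane's paddle for about 2 s. The ruby rolled into the dish, I let the lever come back up, and I handed the job in at about 29 s of the 64 s allowed.

**Something disagreed:** the fingertips really end about 28 mm above the TCP that the robot reports. On my first push they passed over the dish without moving it. Both the wrist and scene pictures showed this, and a light touch on the shelf (4.8 N) confirmed it. I corrected for it in every move after that.

**Last checks before handing in:**
- **Ruby:** it lies still in the dish, about 40 mm from the axis where the limit is 50 mm.
- **Dish:** it looks flat on the shelf. Measured after the slide and before the press, its centre was about 1 mm off the lane's line and about 128 mm from the rack's x axis.
- **Levers and other marbles:** all three paddles are level and the gates shut, with cobalt and green behind theirs.
- **Bystanders:** the ring gauge, pedestal, caliper, loupe and brush look unmoved. The display was partly hidden by the arm in the top view but looks in place in the scene view. I judged all of these by eye, not by measurement.
- **Robot:** it was clear of everything, with force readings at noise level.

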